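Index the felting jig's stop and register the house form

TASK

On the felting jig, pull the stop's spring plunger, move the stop one hole towards the house-shaped form and let the plunger snap fully home there. Then slide the house form along the board, without lifting it, until its long side wall sits flush against the stop bar, with the stop still locked in that hole. Leave the rectangular block, the brush and the jar where they are.

Things in the scene. Friction and masses are not known exactly. Their poses are not given: they have to be found in the camera images.
- jig: The fixed felting jig: a plywood board 300 (x) x 560 (y) x 18 mm lying on the table. Origin: centre of its underside; x points away from the robot towards the rail, y along the rail. Its top is at z = 18 mm. An aluminium rail (42 mm wide, top at z = 40 mm) runs along y at jig x = +100 mm, between dark end blocks at y = +-155 mm; in its top are five 15 mm square holes, at y = -90, -45, 0, +45 and +90 mm.
- stop (a joint): Position of the sliding stop along the jig's y axis, m: 0 in the middle hole, where it starts locked; +0.045 and -0.045 in the holes next to it; travel +-0.098. The stop is a dark steel carriage (64 mm x 60 mm along y, top at jig z = 63 mm) riding on the rail, with an aluminium bar 30 mm wide fixed to it that reaches over the board towards the robot. It slides with about 3 N of friction and stays where it is left. Locked, it still has 1.5 mm of play each way.
- plunger (a joint): Height of the spring plunger, m: 0 = fully home in a hole, up to 0.018 pulled. The 12 mm round-nosed pin enters the rail by 12 mm, so the stop is free above about 0.012; let go between holes the pin rests on the rail (value 0.012), slides along it and drops by itself when over a hole. The spring pushes down with about 6 N at home, 11 N at full pull.
- knob (a point): Centre of the plunger's round black knob: 36 mm diameter, 18 mm thick (this point is its mid height), on a 12 mm vertical stem at the middle of the carriage. At home it is at jig z = 92 mm: 20 mm of free stem lie between the carriage top and the knob's underside. It moves with the stop and rises with the plunger.
- bar (a point): Point on the board's top at the middle of the stop bar; axes parallel to the jig's. The bar extends 95 mm to either side of it along x, 15 mm to either side along y (the two flat stop faces) and from 2 to 38 mm above it.
- house: Loose, off-white rigid house-shaped form, about 0.3 kg: 110 mm long (its x, ridge direction), 66 mm wide (its y), walls 48 mm high, 45 degree gable roof with the ridge at 81 mm. Origin: centre of its underside. It stands on the jig board on one side of the stop (either one), turned by up to 0.35 rad to the jig. Flush, its origin is 48 mm from the bar's middle along y.
- block: Loose off-white rectangular form, 110 (x) x 66 (y) x 60 mm, on the board on the other side of the stop. Origin: centre of its underside. Not to be disturbed.
- brush: Loose hand brush, 190 mm long, lying on the table to the left of the jig. Not to be disturbed.
- jar: Loose closed jar, 68 mm diameter, 90 mm high, origin at the centre of its underside, standing on the table to the right of the jig. Not to be disturbed.
Mind the look-alikes: they are no part of the job. Leave any turquoise or yellow look-alike of the house alone.

How it is judged:
On the way, in this order (a step that is already met when the one before it is completed fails the run):
1. the plunger is pulled out of its hole (value of joint plunger above 0.011 m), for 0.05 s.
2. the stop is locked in the next hole towards the house, plunger home (value of joint plunger below 0.003 m and ((y of house in the frame of jig above 0 m and value of joint stop between 0.041 and 0.049 m) or (y of house in the frame of jig below 0 m and value of joint stop between -0.049 and -0.041 m))), for 0.2 s.
At the end, for the whole second after the job is handed in: Stop 45 mm (within 4) from the middle hole on the house's side, plunger home within 3 mm; house upright, at rest, its wall within 3.5 mm of the bar's face and parallel within 0.05 rad, its middle between 90 mm nearer and 50 mm farther (x) than the bar's middle (all of step 2 and y of house in the frame of bar between -0.0515 and 0.0515 m and x of house in the frame of bar between -0.09 and 0.05 m and angle between the y axis of house and the y axis of bar, either way round below 0.05 rad and angle between house's own z axis and vertical below 0.05 rad and linear speed of house below 0.01 m/s); the robot touches nothing.
It fails at once if the house form is lifted off the board (z of house in the frame of jig above 0.033 m).
It fails at once if the rectangular block is disturbed (more than 12 mm) (distance of block from where it was at the start of the episode above 0.012 m).
It fails at once if the brush is disturbed (more than 15 mm) (distance of brush from where it was at the start of the episode above 0.015 m).
It fails at once if the jar is disturbed (more than 15 mm) (distance of jar from where it was at the start of the episode above 0.015 m).
It also fails if it takes over 64 s, if anything falls off the work surface, if the arm or the gripper's body presses on something with over 40 N, if the wrist force passes 120 N, or if a joint passes its speed limit or range.

ROBOT

A 7-joint arm with a two-finger parallel gripper is mounted at the origin on the work surface. World frame = base frame: x ahead of the robot, y to its left, z up, the work surface at z = 0. Lengths are in m, angles in rad, forces in N, time in s.
With the tool pointing down it reaches from about 0.35 to 0.9 m from the base axis. Payload 7.2 kg.
Tool frame: the origin (TCP) lies midway between the tips of the shut fingers; the grasp point (between the pads) lies 19 mm behind it; z points along the fingers, y is the line along which they close (so a half turn about z gives the same grasp; the last joint's range is limited). The gripper opens to 88 mm and grips with 3 to 60 N. Pads are 20 mm wide; open, the fingers measure 115 mm over their backs; the gripper's body (75 mm by 178 mm) begins 61 mm behind the grasp point.
Start: joints at [-1.239, 0.411, -0.013, 1.596, 0.006, 1.134, -0.082], TCP at [0.243, 0.576, 0.223] pointing down, gripper open.
Joint ranges: [-2.95, 2.95], [-0.29, 1.99], [-1.47, 1.44], [0.14, 2.54], [-1.03, 4.17], [0.13, 1.85], [-2.86, 2.86]. Speed limits (rad/s): [2.39, 2.39, 3.01, 3.01, 3.14, 3.14, 3.14].

INTERFACE

Orientations are given as a rotation vector (axis times angle).
In Python, from bench import * gives the robot as it stands. The module is installed in compiled form; this text tells all that it offers.
- The arm moves only by the tool carry_out, never from a script. Its argument "moves" is a list of rows, each an object with "delta_pos": the shift along the tool's x, y, z in m, a list of three; "turn": the turn about the tool's z in rad. A call has 1 to 8 rows; each row is the pose to reach, as a shift and turn from the pose commanded when the call began, along the tool's axes at that moment; what a row does not reach only later rows make up. A row lasts 1/10 s, in which the tool goes at most 50 mm and 8.59 degrees, less where a joint would pass 70% of its speed; a pose out of reach is approached as far as the arm can. A call with a gripper value outside its range is refused whole. "grip" is the opening in per cent of the stroke, from 0 (shut) to 100 (fully open), set as the call begins (left out, the last holds). The fingers move at their own pace and stop on an object; "grip_force" is the grip in N (left out, the last holds). Time passes only in rows, so rows that repeat a pose let the fingers close. It gives the time, the measured TCP pose, the force, the opening and the grip force at its end, in the units of the state.
- sense(): the state, without advancing time (a new reading comes with each control period).
- get_image(name): name is "side" or "top"; returns the picture (400x640x3 uint8, blue, green, red); there is no depth.
- camera_params(name): a dict with "camera_matrix" (3x3 intrinsics, pixels), "R" (3x3) and "t" (3): a world point X has camera coordinates R X + t. Camera axes: x right, y down, z forward; pixel columns grow to the right and rows downward; lengths in m; the calibration is good to about 2 mm. A picture is of the moment at which its call begins. camera_params takes no time and is no camera call.
- finish_job(): hands the job in; it is judged then, once.
Trained networks look in the newest picture that a camera, given by its name, has taken for a name from the list of things; names that differ only in an ending like _2 or _b are one class to them, and where a whole thing is asked for, a point or a joint stands for the part that bears it (a point fixed in the world has none). Each returns a list of dicts, best first, with "conf" (0 to 1); they miss things now and then, are a little off and sometimes report something else, mostly with a low value. They report only what shows in the picture. A call takes as long as a camera call. They do not tell look-alikes from the thing itself.
- boxes_of(camera, label): "bbox" ([left, top, width, height] in pixels, round what is visible of it).
- spot_point(camera, label): "position" ([row, column] in pixels: a listed point, or the origin of a listed thing).
The state is a dict: "t": time; "joint_positions": joint angles; "joint_vel": joint speeds; "joint_efforts": joint torques, N m; "ee_pos": TCP position; "ee_rot": TCP orientation; "ft_force": force on the tool from outside, world axes, zero at the start; "ft_torque": the same for the moment, N m; "opening": finger opening in m; "grip_force": force on a finger pad.
Only numpy, scipy, OpenCV 4.12 (cv2) and the standard library are available. Lean on these libraries where they do the work, as an engineer would, in place of code of your own. Each camera call takes 0.05 s, during which the arm holds its last target. There are 200 camera calls.

## Working session

There is one attempt and no reset: what is moved stays moved. The work goes in short steps, Python scripts to look and compute and a tool call to move; the robot and the scene stay as the last step left them, time stands still between calls to the robot, and variables do not carry over. Pictures are saved under pics/ and viewed, at most 10 in all, crops included, and the job is handed in when it is done.

Besides the shell and the picture viewer there is one more tool, called after "Emit:" as name(argument=value, ...) on one line, values as JSON. carry_out: Moves the arm, as the interface text tells. Its arguments: {"type":"object","properties":{"moves":{"type":"array","items":{"type":"object","properties":{"delta_pos":{"type":"array","items":{"type":"number"}},"turn":{"type":"number"}}}},"grip":{"type":"number"},"grip_force":{"type":"number"}},"required":["moves"]}

```bash
mkdir -p pics
cat > h.py <<'E'
from bench import *
import numpy as np, cv2
from scipy.spatial.transform import Rotation as Ro
def ray(cam,row,col):
    p=camera_params(cam);K=np.array(p["camera_matrix"]);R=np.array(p["R"]);t=np.array(p["t"])
    return -R.T@t, R.T@np.linalg.inv(K)@np.array([col,row,1.])
def atz(cam,row,col,z):
    o,d=ray(cam,row,col); return o+d*(z-o[2])/d[2]
def proj(cam,X):
    p=camera_params(cam);c=np.array(p["R"])@np.array(X)+np.array(p["t"]);u=np.array(p["camera_matrix"])@c;return u[:2]/u[2]
E
python3 - <<'E'
from h import *
a=get_image("top");b=get_image("side")
cv2.imwrite("pics/a.png",a);cv2.imwrite("pics/b.png",b)
for n in ["jig","knob","bar","house","block","brush","jar"]:
    for c in ["top","side"]:
        print(n,c,[(np.round(r["position"],1).tolist(),round(r["conf"],2)) for r in spot_point(c,n)[:4]])
s=sense();print(s["t"],s["ee_pos"],s["ee_rot"],s["opening"])
print(Ro.from_rotvec(s["ee_rot"]).as_matrix().round(3))
E
```

```text
jig top [([190.0, 301.4], 0.85)]
jig side [([207.3, 327.6], 0.76)]
knob top [([152.1, 298.3], 0.61)]
knob side [([185.6, 358.5], 0.58)]
bar top []
bar side [([206.9, 325.4], 0.94)]
house top [([198.8, 425.4], 0.97), ([144.7, 434.3], 0.84), ([264.9, 390.1], 0.75), ([207.5, 358.1], 0.62)]
house side [([292.2, 413.3], 0.98), ([279.9, 274.1], 0.91), ([243.0, 326.0], 0.79), ([184.7, 359.0], 0.55)]
block top [([205.1, 251.6], 0.73)]
block side [([181.6, 306.1], 0.91)]
brush top [([194.6, 182.1], 0.74)]
brush side [([156.2, 309.0], 0.66)]
jar top [([189.7, 472.3], 0.64), ([194.7, 180.2], 0.2)]
jar side [([339.5, 387.1], 0.82)]
0.8 [0.24332059 0.57568951 0.22268255] [6.23916242e-01 3.07898633e+00 8.27293410e-05] 0.08779337028148196
[[-0.921  0.389  0.   ]
 [ 0.389  0.921  0.   ]
 [-0.     0.    -1.   ]]
```

View pics/a.png

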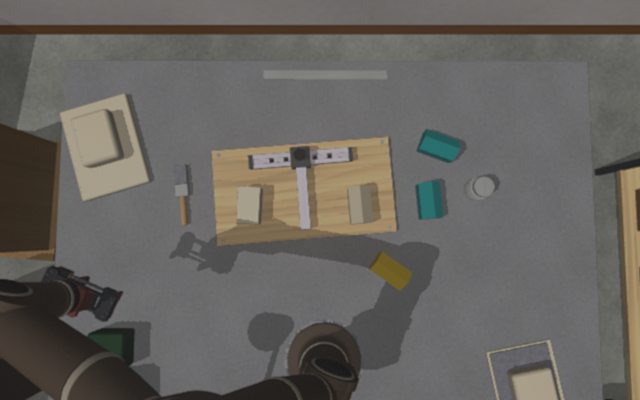

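View pics/b.png

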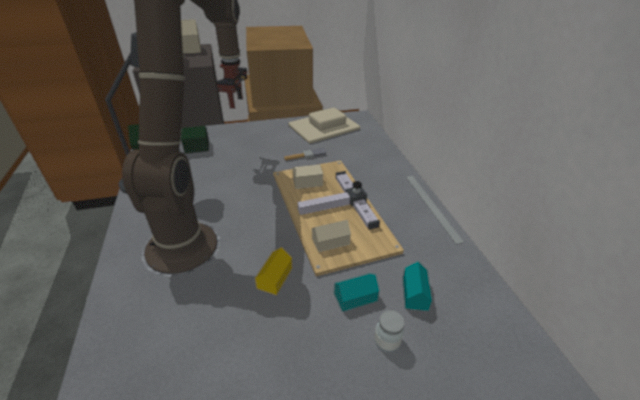

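The top view shows four house-like things: off-white on the board at (359,204), turquoise at (440,146) and (430,200), and yellow at (391,270). The off-white box at (249,204) is the block. I choose (359,204), because it is off-white and on the board. The stop knob is at (300,155), and the brush and jar lie clear of the board.

Run:
```python
from h import *
a=cv2.imread("pics/a.png");c=a[130:250,205:405]
cv2.imwrite("pics/c.png",cv2.resize(c,None,fx=4,fy=4,interpolation=cv2.INTER_CUBIC))
print(np.round(-np.array(camera_params("top")["R"]).T@camera_params("top")["t"],3))
print("jig",atz("top",190,301.4,0),atz("side",207.3,327.6,0))
print("knob",atz("top",152.1,298.3,.092),atz("side",185.6,358.5,.092))
print("house",atz("top",207.5,358.1,.018),atz("side",243,326,.018))
```

```text
[ 3.800e-01 -1.000e-03  1.331e+00]
jig [0.52476631 0.07236667 0.        ] [0.51769404 0.08454809 0.        ]
knob [0.6280369  0.07736731 0.092     ] [0.62729992 0.07134921 0.092     ]
house [ 0.46849495 -0.10574075  0.018     ] [ 0.45984161 -0.11033528  0.018     ]
```

View pics/c.png

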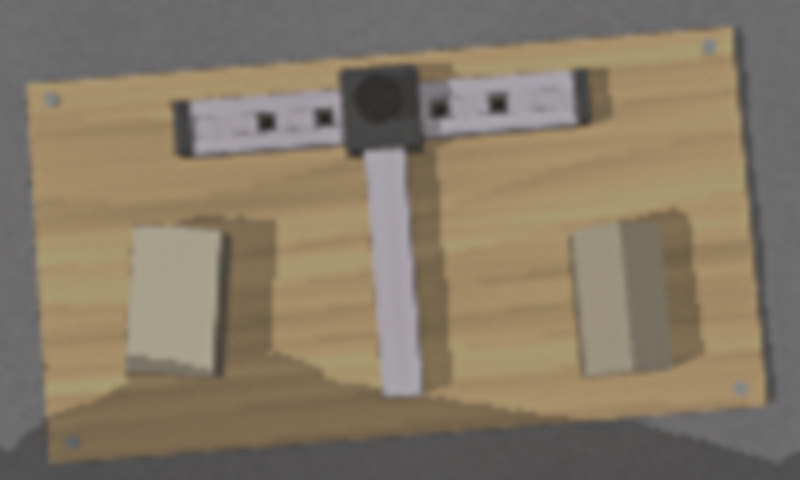

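The crop shows the chosen form with a ridge from (622,220) to (634,375): it is the off-white house, to the right of the stop. The flat-topped block is on the left.

Run:
```python
from h import *
f=lambda u,v,z: atz("top",130+(v+.5)/4-.5,205+(u+.5)/4-.5,z)[:2]
C=[f(*p,.018) for p in [(27,84),(735,27),(768,403),(50,463)]]
c=np.mean(C,0)
e=(C[0]-C[1])+(C[3]-C[2]); th=np.arctan2(-e[0],e[1]); print("jig",c,"yaw",th,np.linalg.norm(e)/2,np.linalg.norm(C[0]-C[3]))
R=np.array([[np.cos(th),-np.sin(th)],[np.sin(th),np.cos(th)]])
k=atz("top",152.1,298.3,.092)[:2]
for n,q in dict(knobnet=k,knobpic=f(378,98,.101),r1=f(622,220,.099),r2=f(634,375,.099),l1=f(572,235,.066),l2=f(583,378,.066),b1=f(366,150,.056),b2=f(406,148,.056),b3=f(422,394,.056),b4=f(384,396,.056),blk=f(175,300,.078)).items():
    print(n,q.round(4),(R.T@(q-c)).round(4))
g=lambda x,y:(c+R@np.array([x,y])).round(4)
print("knob pred",g(.1,0),g(.1,-.045)); 
s=sense();T=Ro.from_rotvec(s["ee_rot"]).as_matrix();p=s["ee_pos"]
for tg in [(*g(.1,0),.2)]: print("tool delta",T.T@(np.array(tg)-p))
print("tool x yaw",np.arctan2(T[1,0],T[0,0]))
```

```text
jig [0.52194936 0.06540507] yaw 0.08511644873479039 0.559577483656827 0.2987119114177431
knobnet [0.628  0.0774] [0.1067 0.0029]
knobpic [0.6202 0.0743] [0.0986 0.0005]
r1 [ 0.5304 -0.1054] [-0.0061 -0.1709]
r2 [ 0.4167 -0.1137] [-0.1201 -0.1696]
l1 [ 0.5229 -0.0705] [-0.0106 -0.1355]
l2 [ 0.4153 -0.0786] [-0.1185 -0.1345]
b1 [0.5888 0.0859] [0.0684 0.0147]
b2 [0.5904 0.0554] [ 0.0674 -0.0158]
b3 [0.4031 0.0421] [-0.1204 -0.0131]
b4 [0.4015 0.0708] [-0.1196  0.0156]
blk [0.472  0.2259] [-0.0361  0.1642]
knob pred [0.6216 0.0739] [0.6254 0.0291]
tool delta [-0.54377982 -0.3149475   0.02267379]
tool x yaw 2.7417331548812944
```

Emit:
carry_out(moves=[{"delta_pos":[-0.33,-0.19,0.02],"turn":1.086},{"delta_pos":[-0.33,-0.19,0.02],"turn":1.086},{"delta_pos":[-0.33,-0.19,0.02],"turn":1.086},{"delta_pos":[-0.33,-0.19,0.02],"turn":1.086},{"delta_pos":[-0.33,-0.19,0.02],"turn":1.086},{"delta_pos":[-0.33,-0.19,0.02],"turn":1.086},{"delta_pos":[-0.33,-0.19,0.02],"turn":1.086},{"delta_pos":[-0.33,-0.19,0.02],"turn":1.086}], grip=100)

```text
t: 1.6
ee_pos: [0.4755, 0.2685, 0.203]
ee_rot: [2.135, 2.303, 0.001]
ft_force: [0.1, 0.4, -0.5]
opening: 0.0879
grip_force: 0.0
```

```bash
cat >> h.py <<'E'
JC=np.array([.52195,.06541]);JT=.0851
JR=np.array([[np.cos(JT),-np.sin(JT)],[np.sin(JT),np.cos(JT)]])
def st(jx,jy,z):
    "tool-frame delta to jig point, z world"
    s=sense();T=Ro.from_rotvec(s["ee_rot"]).as_matrix();p=np.array(s["ee_pos"])
    print("t",round(s["t"],2),"p",p.round(4),"jig",(JR.T@(p[:2]-JC)).round(4),"yaw y",round(np.arctan2(T[1,1],T[0,1]),4),"F",np.round(s["ft_force"],1),"op",round(s["opening"],4),"gf",round(float(np.max(s["grip_force"])),1))
    print("delta",(T.T@(np.r_[JC+JR@np.array([jx,jy]),z]-p)).round(4))
E
python3 -c "
from h import *
st(.1,0,.14)"
```

```text
t 1.6 p [0.4755 0.2685 0.203 ] jig [-0.029   0.2063] yaw y 0.076 F [ 0.1  0.4 -0.5] op 0.0879 gf 0.0
delta [-0.2051  0.1308  0.0633]
```

Emit:
carry_out(moves=[{"delta_pos":[-0.205,0.131,0.04]},{"delta_pos":[-0.205,0.131,0.04]},{"delta_pos":[-0.205,0.131,0.04]},{"delta_pos":[-0.205,0.131,0.063]},{"delta_pos":[-0.205,0.131,0.063]},{"delta_pos":[-0.205,0.131,0.063]},{"delta_pos":[-0.205,0.131,0.063]}])

```text
invalid input
```

```bash
python3 -c "
from h import *
st(.1,0,.073)
a=get_image('side');cv2.imwrite('pics/d.png',cv2.resize(a[100:260,260:460],None,fx=4,fy=4,interpolation=cv2.INTER_CUBIC)[:600])"
```

```text
t 1.6 p [0.4755 0.2685 0.203 ] jig [-0.029   0.2063] yaw y 0.076 F [ 0.1  0.4 -0.5] op 0.0879 gf 0.0
delta [-0.205   0.1308  0.1303]
```

View pics/d.png

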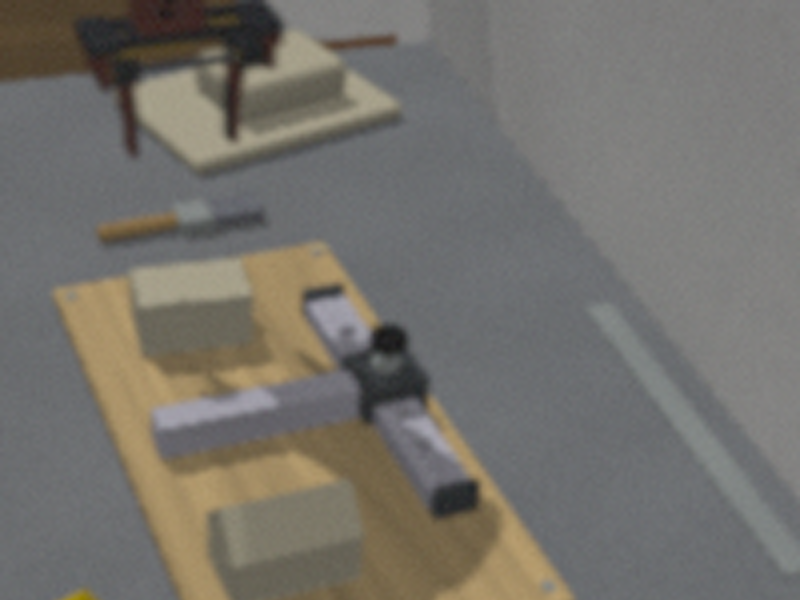

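The move was refused, probably because `turn` was missing. The picture shows the gripper at (190,60), still up over the far side, with the knob at (388,338) and nothing disturbed.

Emit:
carry_out(moves=[{"delta_pos":[-0.205,0.131,0.04],"turn":0.0},{"delta_pos":[-0.205,0.131,0.04],"turn":0.0},{"delta_pos":[-0.205,0.131,0.04],"turn":0.0},{"delta_pos":[-0.205,0.131,0.063],"turn":0.0},{"delta_pos":[-0.205,0.131,0.063],"turn":0.0},{"delta_pos":[-0.205,0.131,0.063],"turn":0.0},{"delta_pos":[-0.205,0.131,0.063],"turn":0.0}])

```text
t: 2.35
ee_pos: [0.6212, 0.0778, 0.1387]
ee_rot: [-2.128, -2.311, 0.002]
ft_force: [-0.1, 0.6, -0.4]
opening: 0.088
grip_force: 0.0
```

```bash
python3 -c "
from h import *
st(.1,0,.073)
for c in ['side','top']:
  a=get_image(c);cv2.imwrite('pics/e%s.png'%c,cv2.resize(a[100:250,260:460],None,fx=4,fy=4,interpolation=cv2.INTER_CUBIC)[:600])"
```

```text
t 2.35 p [0.6212 0.0778 0.1387] jig [0.0999 0.0039] yaw y 0.0825 F [-0.1  0.6 -0.4] op 0.088 gf 0.0
delta [-0.0039  0.0002  0.0657]
```

View pics/eside.png

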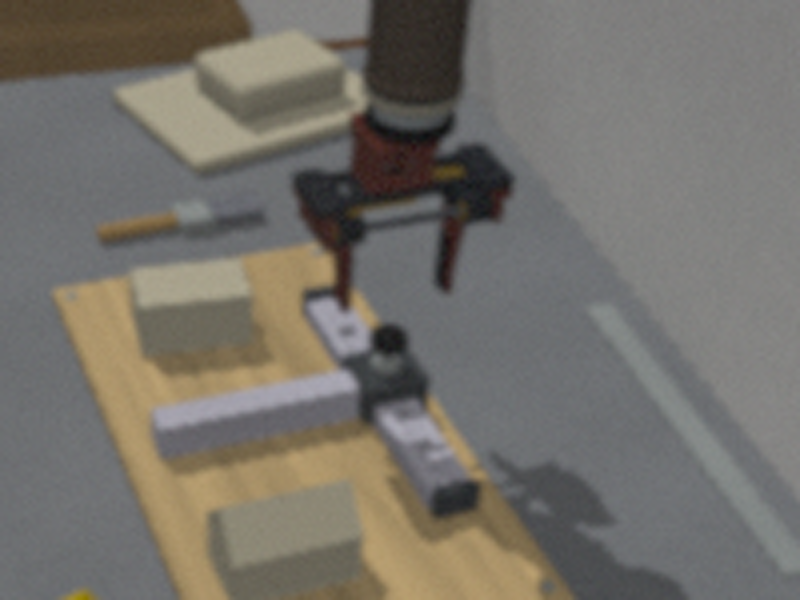

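The picture shows the gripper above the knob (388,340), with the fingers at (343,300) and (447,285), straddling it about 5 mm to the far side. I correct that, descend and grip.

Emit:
carry_out(moves=[{"delta_pos":[-0.005,0.0,0.02],"turn":0.0},{"delta_pos":[-0.005,0.0,0.045],"turn":0.0},{"delta_pos":[-0.005,0.0,0.066],"turn":0.0},{"delta_pos":[-0.005,0.0,0.066],"turn":0.0},{"delta_pos":[-0.005,0.0,0.066],"turn":0.0}], grip=100)

```text
t: 2.95
ee_pos: [0.6215, 0.0759, 0.0746]
ee_rot: [-2.122, -2.316, -0.001]
ft_force: [-0.2, -0.7, 0.1]
opening: 0.0878
grip_force: 0.0
```

Emit:
carry_out(moves=[{"delta_pos":[0,0,0],"turn":0.0},{"delta_pos":[0,0,0],"turn":0.0},{"delta_pos":[0,0,0],"turn":0.0},{"delta_pos":[0,0,0],"turn":0.0},{"delta_pos":[0,0,0],"turn":0.0},{"delta_pos":[0,0,0],"turn":0.0},{"delta_pos":[0,0,0],"turn":0.0},{"delta_pos":[0,0,0],"turn":0.0}], grip=0, grip_force=50)

```text
t: 3.75
ee_pos: [0.6211, 0.074, 0.0736]
ee_rot: [-2.124, -2.313, 0.001]
ft_force: [-3.4, -0.5, 2.4]
opening: 0.0342
grip_force: 50.0
```

```bash
python3 -c "
from h import *
st(.1,0,.073)"
```

```text
t 3.75 p [0.6211 0.074  0.0736] jig [0.0995 0.0002] yaw y 0.0849 F [-3.4 -0.5  2.4] op 0.0342 gf 50.0
delta [-0.0002  0.0005  0.0006]
```

Emit:
carry_out(moves=[{"delta_pos":[0,0,-0.006],"turn":0.0},{"delta_pos":[0,0,-0.012],"turn":0.0},{"delta_pos":[0,0,-0.016],"turn":0.0},{"delta_pos":[0,0,-0.016],"turn":0.0},{"delta_pos":[0,0,-0.016],"turn":0.0}])

```text
t: 4.25
ee_pos: [0.6209, 0.074, 0.0891]
ee_rot: [-2.124, -2.313, 0.002]
ft_force: [-1.7, -0.2, -10.4]
opening: 0.0342
grip_force: 50.0
```

```bash
python3 -c "
from h import *
st(.1,-0.045,.09)"
```

```text
t 4.25 p [0.6209 0.074  0.0891] jig [0.0993 0.0002] yaw y 0.085 F [ -1.7  -0.2 -10.4] op 0.0342 gf 50.0
delta [-0.0452  0.0007 -0.0009]
```

Emit:
carry_out(moves=[{"delta_pos":[-0.01,0,0],"turn":0.0},{"delta_pos":[-0.02,0,0],"turn":0.0},{"delta_pos":[-0.03,0,0],"turn":0.0},{"delta_pos":[-0.04,0,0],"turn":0.0},{"delta_pos":[-0.045,0,0],"turn":0.0},{"delta_pos":[-0.045,0,0],"turn":0.0},{"delta_pos":[-0.045,0,0],"turn":0.0}])

```text
t: 4.95
ee_pos: [0.625, 0.027, 0.0894]
ee_rot: [2.126, 2.312, -0.003]
ft_force: [-4.9, -3.2, -10.4]
opening: 0.0341
grip_force: 50.0
```

```bash
python3 -c "
from h import *
st(.1,-0.045,.073)"
```

```text
t 4.95 p [0.625  0.027  0.0894] jig [ 0.0994 -0.047 ] yaw y 0.0834 F [ -4.9  -3.2 -10.4] op 0.0341 gf 50.0
delta [0.002  0.0006 0.0164]
```

Emit:
carry_out(moves=[{"delta_pos":[0.002,0,0],"turn":0.0},{"delta_pos":[0.002,0,0.006],"turn":0.0},{"delta_pos":[0.002,0,0.012],"turn":0.0},{"delta_pos":[0.002,0,0.016],"turn":0.0},{"delta_pos":[0.002,0,0.016],"turn":0.0},{"delta_pos":[0.002,0,0.016],"turn":0.0}])

```text
t: 5.55
ee_pos: [0.6248, 0.0295, 0.0738]
ee_rot: [2.126, 2.312, -0.003]
ft_force: [-6.4, -2.6, -7.0]
opening: 0.0347
grip_force: 50.0
```

```bash
python3 -c "
from h import *
st(.1,-0.045,.073)"
```

```text
t 5.55 p [0.6248 0.0295 0.0738] jig [ 0.0995 -0.0446] yaw y 0.0839 F [-6.4 -2.6 -7. ] op 0.0347 gf 50.0
delta [-0.0004  0.0005  0.0008]
```

Emit:
carry_out(moves=[{"delta_pos":[0,0,0],"turn":0.0},{"delta_pos":[0,0,0],"turn":0.0},{"delta_pos":[0,0,0],"turn":0.0},{"delta_pos":[0,0,0],"turn":0.0},{"delta_pos":[0,0,0],"turn":0.0},{"delta_pos":[0,0,-0.03],"turn":0.0},{"delta_pos":[0,0,-0.07],"turn":0.0},{"delta_pos":[0,0,-0.1],"turn":0.0}], grip=100)

```text
t: 6.35
ee_pos: [0.6259, 0.0312, 0.1758]
ee_rot: [2.124, 2.313, 0.002]
ft_force: [0.5, 0.3, 0.3]
opening: 0.0876
grip_force: 0.0
```

```bash
python3 -c "
from h import *
st(-.06,-0.235,.16)
print(np.round(atz('top',187,483,.09),3))
a=get_image('side');k=spot_point('side','knob');print(k[:2],proj('side',[*(JC+JR@np.array([.1,-.045])),.092]))
cv2.imwrite('pics/f.png',cv2.resize(a[120:270,260:460],None,fx=4,fy=4,interpolation=cv2.INTER_CUBIC))"
```

```text
t 6.35 p [0.6259 0.0312 0.1758] jig [ 0.1007 -0.043 ] yaw y 0.0849 F [0.5 0.3 0.3] op 0.0876 gf 0.0
delta [-0.1921 -0.1607  0.0156]
[ 0.525 -0.468  0.09 ]
[] [361.85308172 192.64136466]
```

View pics/f.png

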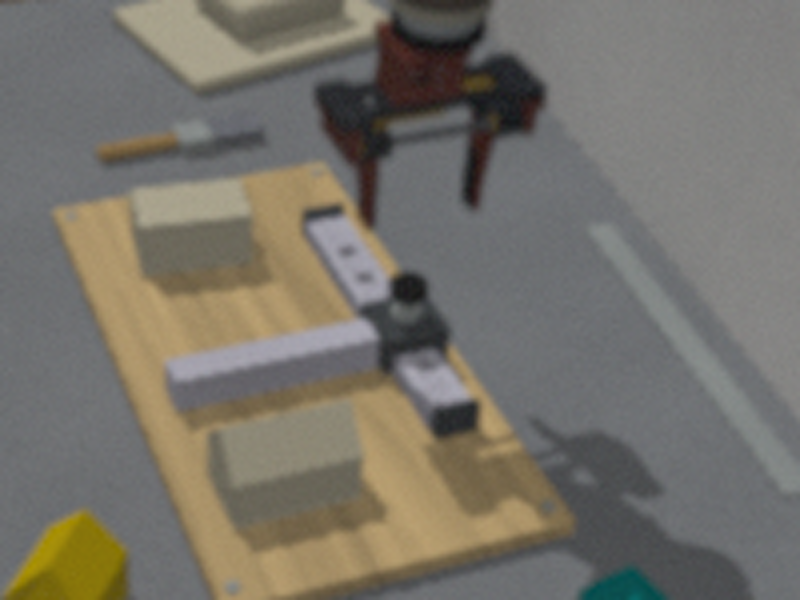

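The knob is at full-image (362,192), which matches the projection of the home position at −45 mm, so the stop is locked there. The house is still standing parallel to the bar. Next I push from its far side with both fingers.

Emit:
carry_out(moves=[{"delta_pos":[-0.193,-0.164,0.0],"turn":0.0},{"delta_pos":[-0.193,-0.164,0.0],"turn":0.0},{"delta_pos":[-0.193,-0.164,0.0],"turn":0.0},{"delta_pos":[-0.193,-0.164,0.0],"turn":0.0},{"delta_pos":[-0.193,-0.164,0.0],"turn":0.0},{"delta_pos":[-0.193,-0.164,0.0],"turn":0.0},{"delta_pos":[-0.193,-0.164,0.0],"turn":0.0},{"delta_pos":[-0.193,-0.164,0.0],"turn":0.0}], grip=57)

```text
t: 7.25
ee_pos: [0.4791, -0.1737, 0.1734]
ee_rot: [-2.123, -2.315, -0.001]
ft_force: [0.1, 0.7, 0.0]
opening: 0.0499
grip_force: 0.0
```

```bash
python3 -c "
from h import *
st(-.063,-0.237,.037)"
```

```text
t 7.25 p [ 0.4791 -0.1737  0.1734] jig [-0.063  -0.2346] yaw y 0.0864 F [0.1 0.7 0. ] op 0.0499 gf 0.0
delta [-0.0024 -0.      0.1364]
```

Emit:
carry_out(moves=[{"delta_pos":[-0.002,0,0.05],"turn":0.0},{"delta_pos":[-0.002,0,0.1],"turn":0.0},{"delta_pos":[-0.002,0,0.136],"turn":0.0},{"delta_pos":[-0.002,0,0.136],"turn":0.0},{"delta_pos":[-0.002,0,0.136],"turn":0.0},{"delta_pos":[0.012,0,0.136],"turn":0.0},{"delta_pos":[0.02,0,0.136],"turn":0.0},{"delta_pos":[0.02,0,0.136],"turn":0.0}])

```text
t: 8.05
ee_pos: [0.4777, -0.1528, 0.039]
ee_rot: [2.121, 2.316, 0.004]
ft_force: [0.4, -0.1, 0.0]
opening: 0.0498
grip_force: 0.0
```

```bash
python3 -c "
from h import *
st(-.063,-0.136,.037)"
```

```text
t 8.05 p [ 0.4777 -0.1528  0.039 ] jig [-0.0627 -0.2137] yaw y 0.0879 F [ 0.4 -0.1  0. ] op 0.0498 gf 0.0
delta [ 0.0777 -0.0001  0.0021]
```

Emit:
carry_out(moves=[{"delta_pos":[0.006,0,0],"turn":0.0},{"delta_pos":[0.015,0,0],"turn":0.0},{"delta_pos":[0.025,0,0],"turn":0.0},{"delta_pos":[0.035,0,0],"turn":0.0},{"delta_pos":[0.045,0,0],"turn":0.0},{"delta_pos":[0.055,0,0],"turn":0.0},{"delta_pos":[0.063,0,0],"turn":0.0},{"delta_pos":[0.068,0,0],"turn":0.0}])

```text
t: 8.85
ee_pos: [0.4722, -0.0884, 0.0388]
ee_rot: [2.124, 2.31, 0.002]
ft_force: [0.4, -6.3, 5.2]
opening: 0.0504
grip_force: 3.1
```

```bash
python3 -c "
from h import *
st(-.063,-0.136,.037)
a=get_image('side')
cv2.imwrite('pics/g.png',cv2.resize(a[120:270,260:460],None,fx=4,fy=4,interpolation=cv2.INTER_CUBIC))"
```

```text
t 8.85 p [ 0.4722 -0.0884  0.0388] jig [-0.0626 -0.1491] yaw y 0.0838 F [ 0.4 -6.3  5.2] op 0.0504 gf 3.1
delta [ 0.0131 -0.0004  0.0018]
```

View pics/g.png

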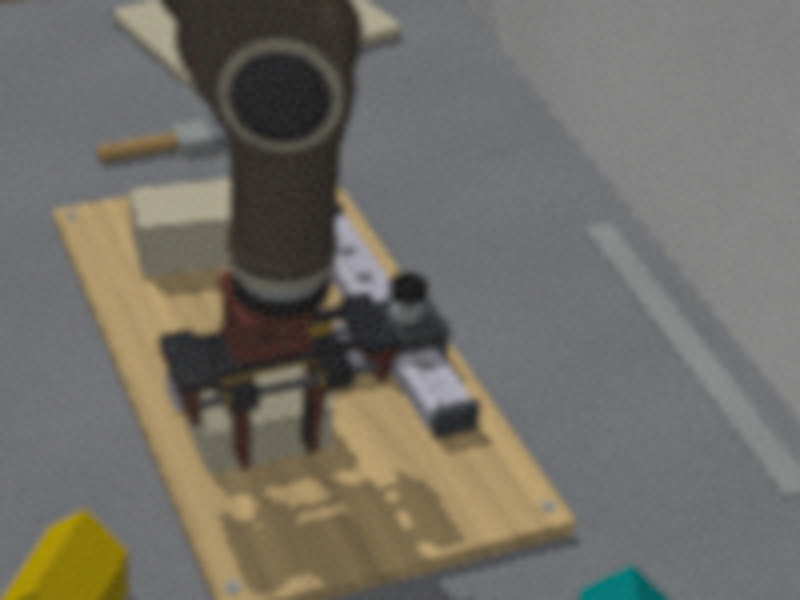

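The fingers (240,440) and (315,430) are against the house's far wall, and the knob at (408,288) is still low. I estimate about 13 mm to go, so I continue slowly and watch the force.

Emit:
carry_out(moves=[{"delta_pos":[0.003,0,0],"turn":0.0},{"delta_pos":[0.005,0,0],"turn":0.0},{"delta_pos":[0.005,0,0],"turn":0.0}])

```text
t: 9.2
ee_pos: [0.4716, -0.0836, 0.0386]
ee_rot: [2.124, 2.31, 0.002]
ft_force: [1.1, -4.6, 5.1]
opening: 0.0498
grip_force: 2.6
```

```bash
python3 -c "
from h import *
st(-.063,-0.136,.037)"
```

```text
t 9.2 p [ 0.4716 -0.0836  0.0386] jig [-0.0628 -0.1442] yaw y 0.0837 F [ 1.1 -4.6  5.1] op 0.0498 gf 2.6
delta [ 0.0082 -0.0002  0.0016]
```

Emit:
carry_out(moves=[{"delta_pos":[0.003,0,0],"turn":0.0},{"delta_pos":[0.005,0,0],"turn":0.0},{"delta_pos":[0.005,0,0],"turn":0.0}])

```text
t: 9.5
ee_pos: [0.4711, -0.0786, 0.0385]
ee_rot: [2.125, 2.31, 0.002]
ft_force: [0.6, -6.1, 4.5]
opening: 0.0503
grip_force: 2.6
```

Emit:
carry_out(moves=[{"delta_pos":[0.002,0,0],"turn":0.0},{"delta_pos":[0.002,0,0],"turn":0.0}])

```text
t: 9.7
ee_pos: [0.4709, -0.0766, 0.0385]
ee_rot: [2.125, 2.31, 0.001]
ft_force: [0.8, -5.5, 3.9]
opening: 0.0505
grip_force: 2.7
```

Emit:
carry_out(moves=[{"delta_pos":[0.001,0,0],"turn":0.0},{"delta_pos":[0.002,0,0],"turn":0.0},{"delta_pos":[0.002,0,0],"turn":0.0}])

```text
t: 10.0
ee_pos: [0.4707, -0.0748, 0.0385]
ee_rot: [2.125, 2.31, 0.001]
ft_force: [0.7, -6.2, 4.5]
opening: 0.0502
grip_force: 2.9
```

Emit:
carry_out(moves=[{"delta_pos":[0.001,0,0],"turn":0.0},{"delta_pos":[0.002,0,0],"turn":0.0},{"delta_pos":[0.002,0,0],"turn":0.0}])

```text
t: 10.3
ee_pos: [0.4707, -0.0733, 0.0386]
ee_rot: [2.124, 2.309, 0.001]
ft_force: [1.3, -6.6, 4.4]
opening: 0.0502
grip_force: 3.8
```

```bash
python3 -c "
from h import *
st(-.063,-0.136,.037)"
```

```text
t 10.3 p [ 0.4707 -0.0733  0.0386] jig [-0.0629 -0.1339] yaw y 0.0834 F [ 1.3 -6.6  4.4] op 0.0502 gf 3.8
delta [-0.0021 -0.0001  0.0016]
```

Emit:
carry_out(moves=[{"delta_pos":[0.001,0,0],"turn":0.0},{"delta_pos":[0.002,0,0],"turn":0.0},{"delta_pos":[0.002,0,0],"turn":0.0}])

```text
t: 10.6
ee_pos: [0.4706, -0.0729, 0.0386]
ee_rot: [2.124, 2.307, -0.001]
ft_force: [1.6, -13.1, 3.6]
opening: 0.0501
grip_force: 6.4
```

```bash
python3 -c "
from h import *
st(-.063,-0.136,.037)
a=get_image('side')
cv2.imwrite('pics/i.png',cv2.resize(a[160:260,280:400],None,fx=6,fy=6,interpolation=cv2.INTER_CUBIC))"
```

```text
t 10.6 p [ 0.4706 -0.0729  0.0386] jig [-0.0629 -0.1334] yaw y 0.0825 F [  1.6 -13.1   3.6] op 0.0501 gf 6.4
delta [-0.0025 -0.0001  0.0016]
```

View pics/i.png

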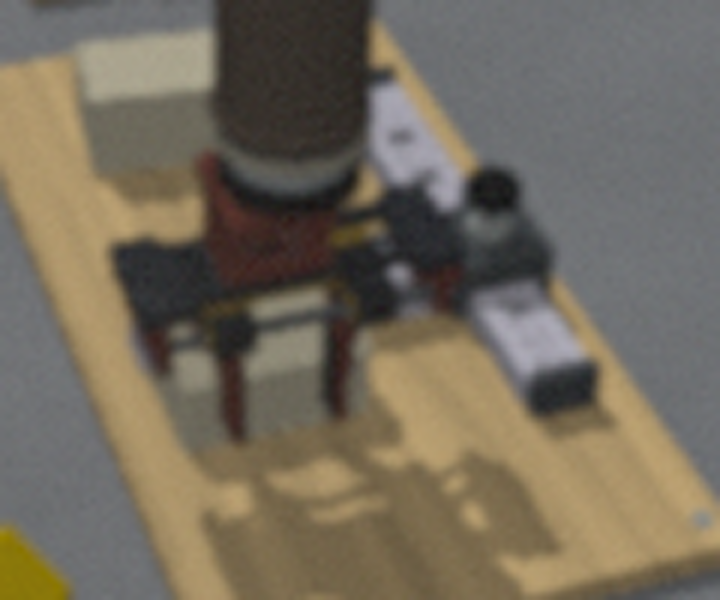

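Force rose to 13 N and the motion stopped, so the house is against the bar. In the picture the house (270,380) is hard by the bar and the knob (492,190) is still down. I back off and inspect.

Emit:
carry_out(moves=[{"delta_pos":[-0.004,0,0],"turn":0.0},{"delta_pos":[-0.02,0,0],"turn":0.0},{"delta_pos":[-0.05,0,0],"turn":0.0},{"delta_pos":[-0.06,0,0],"turn":0.0},{"delta_pos":[-0.07,0,-0.04],"turn":0.0},{"delta_pos":[-0.07,0,-0.09],"turn":0.0},{"delta_pos":[-0.07,-0.04,-0.12],"turn":0.0},{"delta_pos":[-0.07,-0.06,-0.14],"turn":0.0}])

```text
t: 11.45
ee_pos: [0.4137, -0.1441, 0.1792]
ee_rot: [-2.126, -2.313, -0.002]
ft_force: [0.0, -0.6, 0.2]
opening: 0.0498
grip_force: 0.0
```

Emit:
carry_out(moves=[{"delta_pos":[-0.05,-0.05,0],"turn":0.0},{"delta_pos":[-0.1,-0.1,0],"turn":0.0},{"delta_pos":[-0.1,-0.1,0],"turn":0.0},{"delta_pos":[-0.1,-0.1,0],"turn":0.0}])

```text
t: 11.85
ee_pos: [0.321, -0.2548, 0.1779]
ee_rot: [-2.133, -2.307, -0.001]
ft_force: [0.9, 0.4, 0.3]
opening: 0.0503
grip_force: 0.0
```

```bash
python3 -c "
from h import *
st(0,0,.2)
a=get_image('side');b=get_image('top')
s=cv2.resize(a[150:270,260:400],None,fx=4,fy=4,interpolation=cv2.INTER_CUBIC)
t=cv2.resize(b[135:225,260:370],None,fx=5,fy=5,interpolation=cv2.INTER_CUBIC)[:450]
o=np.zeros((600,800,3),np.uint8);
s=cv2.resize(a[165:255,290:390],(400,360),interpolation=cv2.INTER_CUBIC);t=cv2.resize(b[140:240,290:390],(400,400),interpolation=cv2.INTER_CUBIC)
o[:360,:400]=s;o[:400,400:]=t
cv2.imwrite('pics/j.png',o[:400])"
```

```text
t 11.85 p [ 0.321  -0.2548  0.1779] jig [-0.2274 -0.3019] yaw y 0.0784 F [0.9 0.4 0.3] op 0.0503 gf 0.0
delta [ 0.3035  0.2254 -0.0219]
```

View pics/j.png

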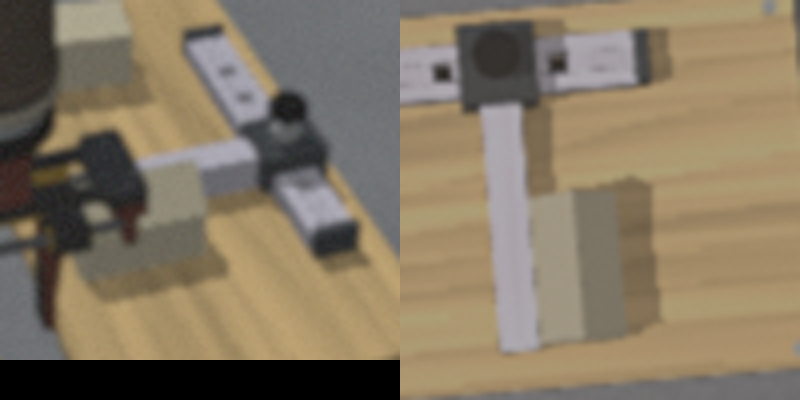

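The house sits against the bar: its left wall runs from (533,200) to (540,340) along the bar face. The stop is one hole over, with the knob at (497,52). I check the numbers and hand in.

Run:
```python
from h import *
f=lambda u,v,z:(JR.T@(atz("top",140+(v+.5)/4-.5,290+(u-400+.5)/4-.5,z)[:2]-JC)).round(4)
print(f(575,190,.099),f(583,340,.099),f(497,52,.101),f(482,105,.056),f(520,104,.056),f(500,350,.056),f(538,349,.056))
```

```text
[-0.007 -0.092] [-0.1171 -0.0887] [ 0.0995 -0.0432] [ 0.0687 -0.0281] [ 0.067  -0.0571] [-0.1185 -0.0269] [-0.1201 -0.0555]
```

```bash
python3 -c "
from h import *
print(finish_job())"
```

```text
the job is handed in; nothing more can be done
None
```

I handed the job in after 11.9 s, but the interface returned no verdict: the stop is locked one hole towards the house, the last pictures show the house flush against the bar (about 48 mm from its middle), and the block, brush and jar were not touched.

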